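# Find the swing arm that binds

## Task

Check the three swing arms on the bench before the next job: push each one open by its handle peg, feeling for a pivot that binds, and never push harder than about 15 N. Leave the arms that swing freely fully open, ready for loading; exactly one binds part-way, so do not force it but push it back closed over its seat. Leave everything else where it is.

Things in the scene. Friction and masses are not known exactly. Their poses are not given: they have to be found in the camera images.
- pivot_1 (a point): Stand 1 of three identical fixed stands, changing places and yaw from run to run: base plate 115 x 76 mm, steel pillar, swing arm on top; pivot boss and nut up to 99 mm. Point: on the arm's vertical pivot axis, 112 mm above the worktop. x axis: away from the robot at yaw 0. Copper seat (21 mm wide, 38 mm high) 48 mm from the axis, 2.54 rad counter-clockwise from x.
- peg_1 (a point): Upright black round handle peg on the free end of flat swing arm 1: 14 mm diameter, 80 mm from the pivot axis, from 86 mm (arm top) to 138 mm above the worktop. Point: peg's middle, 112 mm up. x axis: from the pivot out along the arm. Made to be pushed from the side with shut fingers; the squeeze of a grip counts as force.
- swing_1 (a joint): Angle of arm 1, rad: 0 closed over its seat (2.54 rad counter-clockwise from stand's x), grows counter-clockwise seen from above, hard stop at 1.2 = fully open. A sound arm drags evenly, about 0.5 N at the peg, and stays put. In one arm of the three, not told by eye, resistance climbs about 2 N per mm of peg travel from some angle between 0.35 and 0.7 on.
- pivot_2 (a point): Stand 2 of three identical fixed stands, changing places and yaw from run to run: base plate 115 x 76 mm, steel pillar, swing arm on top; pivot boss and nut up to 99 mm. Point: on the arm's vertical pivot axis, 112 mm above the worktop. x axis: away from the robot at yaw 0. Copper seat (21 mm wide, 38 mm high) 48 mm from the axis, 2.54 rad counter-clockwise from x.
- peg_2 (a point): Upright black round handle peg on the free end of flat swing arm 2: 14 mm diameter, 80 mm from the pivot axis, from 86 mm (arm top) to 138 mm above the worktop. Point: peg's middle, 112 mm up. x axis: from the pivot out along the arm. Made to be pushed from the side with shut fingers; the squeeze of a grip counts as force.
- swing_2 (a joint): Angle of arm 2, rad: 0 closed over its seat (2.54 rad counter-clockwise from stand's x), grows counter-clockwise seen from above, hard stop at 1.2 = fully open. A sound arm drags evenly, about 0.5 N at the peg, and stays put. In one arm of the three, not told by eye, resistance climbs about 2 N per mm of peg travel from some angle between 0.35 and 0.7 on.
- pivot_3 (a point): Stand 3 of three identical fixed stands, changing places and yaw from run to run: base plate 115 x 76 mm, steel pillar, swing arm on top; pivot boss and nut up to 99 mm. Point: on the arm's vertical pivot axis, 112 mm above the worktop. x axis: away from the robot at yaw 0. Copper seat (21 mm wide, 38 mm high) 48 mm from the axis, 2.54 rad counter-clockwise from x.
- peg_3 (a point): Upright black round handle peg on the free end of flat swing arm 3: 14 mm diameter, 80 mm from the pivot axis, from 86 mm (arm top) to 138 mm above the worktop. Point: peg's middle, 112 mm up. x axis: from the pivot out along the arm. Made to be pushed from the side with shut fingers; the squeeze of a grip counts as force.
- swing_3 (a joint): Angle of arm 3, rad: 0 closed over its seat (2.54 rad counter-clockwise from stand's x), grows counter-clockwise seen from above, hard stop at 1.2 = fully open. A sound arm drags evenly, about 0.5 N at the peg, and stays put. In one arm of the three, not told by eye, resistance climbs about 2 N per mm of peg travel from some angle between 0.35 and 0.7 on.
- wood_block_mid (a point): Bystander: plain wooden block, 40 x 85 x 34 mm. The point is its centre, half-way up.
- paint_brush_mid (a point): Bystander: dark paint brush, 147 x 9 x 9 mm, lying. The point is its centre, half-way up.
- tweezers_mid (a point): Bystander: steel tweezers, 126 x 15 x 9 mm, lying. The point is its centre, half-way up.
- yoghurt_cup_mid (a point): Bystander: used plastic cup, 96 mm diameter, 108 mm high. The point is its centre, half-way up.

How it is judged:
On the way, in this order (a step that is already met when the one before it is completed fails the run):
1. one arm has been pushed part-way open until more than its normal drag was felt (((value of joint swing_1 between 0.3 and 0.95 rad and contact force between any of the arm, the fingers and swing_1 above 2.5 N) or (value of joint swing_2 between 0.3 and 0.95 rad and contact force between any of the arm, the fingers and swing_2 above 2.5 N) or (value of joint swing_3 between 0.3 and 0.95 rad and contact force between any of the arm, the fingers and swing_3 above 2.5 N))), for 0.1 s.
2. two arms are fully open and the third, which binds, is back closed over its seat (((value of joint swing_1 below 0.12 rad and value of joint each of swing_2, swing_3 above 1.05 rad) or (value of joint swing_2 below 0.12 rad and value of joint each of swing_1, swing_3 above 1.05 rad) or (value of joint swing_3 below 0.12 rad and value of joint each of swing_1, swing_2 above 1.05 rad))), for 0.2 s.
At the end, for the whole second after the job is handed in: The two arms that swing freely stand open at more than 1.05 rad, the arm that binds is closed at less than 0.12 rad, and all three are at rest (((value of joint swing_1 below 0.12 rad and value of joint each of swing_2, swing_3 above 1.05 rad) or (value of joint swing_2 below 0.12 rad and value of joint each of swing_1, swing_3 above 1.05 rad) or (value of joint swing_3 below 0.12 rad and value of joint each of swing_1, swing_2 above 1.05 rad)) and velocity of joint swing_1 between -0.05 and 0.05 rad/s and velocity of joint swing_2 between -0.05 and 0.05 rad/s and velocity of joint swing_3 between -0.05 and 0.05 rad/s); the robot touches nothing.
It fails at once if a swing arm is pushed or squeezed with more than 20 N (contact force between any of the arm, the fingers and swing_1 above 20 N or contact force between any of the arm, the fingers and swing_2 above 20 N or contact force between any of the arm, the fingers and swing_3 above 20 N).
It fails at once if a bystander (wooden block, brush, tweezers, cup) is moved by more than 20 mm (distance of any of wood_block_mid, paint_brush_mid, tweezers_mid, yoghurt_cup_mid from where it was at the start of the episode above 0.02 m).
It also fails if it takes over 64 s, if anything falls off the work surface, if the arm or the gripper's body presses on something with over 40 N, if the wrist force passes 120 N, or if a joint passes its speed limit or range.

## Robot

A 7-joint arm with a two-finger parallel gripper is mounted at the origin on a cart in front of the work surface, level with it; the furniture and walls round the work are solid. World frame = base frame: x ahead of the robot, y to its left, z up, the work surface at z = 0. Lengths are in m, angles in rad, forces in N, time in s.
With the tool pointing down it reaches from about 0.425 to 0.875 m from the base axis. Payload 9.9 kg.
Tool frame: the origin (TCP) lies at the very end of the fingers, on their centre line; the grasp point (between the pads) lies 19 mm behind it; z points along the fingers, y is the direction in which the jaws open and shut (so a half turn about z gives the same grasp; the last joint's range is limited). The gripper opens to 85 mm and grips with 20 to 120 N. Pads are 22 mm wide; open, the fingers measure 114 mm over their backs; the gripper's body (76 mm by 85 mm) begins 54 mm behind the grasp point. The pads swing forward as they close: fully open they stand 13 mm farther back than shut.
Start: joints at [1.194, 0.576, 0.025, 1.437, -0.015, 1.129, -0.057], TCP at [0.195, -0.646, 0.231] pointing down, gripper open.
Joint ranges: [-2.76, 2.76], [-0.34, 2.15], [-1.52, 1.57], [0.19, 2.46], [-1.09, 4.23], [0.17, 1.99], [-2.82, 2.82]. Speed limits (rad/s): [2.22, 2.22, 3.01, 3.01, 3.14, 3.14, 3.14].

## Interface

Orientations are given as a unit quaternion [x, y, z, w].
In Python, from cell import * gives the robot as it stands. The module is installed in compiled form; this text tells all that it offers.
- The arm moves only by the tool carry_out, never from a script. Its argument "rows" is a list of rows, each an object with "linear": the shift along the world's x, y, z in cm, a list of three; "roll": the turn about the world's z in degrees. A call has 1 to 10 rows; each row shifts and turns the commanded pose from where the row before left it; what a row does not reach is not made up. A row lasts 1/10 s, in which the tool goes at most 50 mm and 8.59 degrees, less where a joint would pass 70% of its speed; a pose out of reach is approached as far as the arm can. A call with a gripper value outside its range is refused whole. "gripper" is the gripper command: -1 is shut, 1 is fully open, values between are in proportion, set as the call begins (left out, the last holds). The fingers move at their own pace and stop on an object; "grip_force" is the grip in N (left out, the last holds). Time passes only in rows, so rows that do not move let the fingers close. It gives the time, the measured TCP pose, the force and the opening at its end, in the units of the state.
- read_state(): the state, without advancing time (a new reading comes with each control period).
- grab_frame(name): name is "scene" or "top" or "wrist"; returns a dict with "image" (400x640x3 uint8, red, green, blue), "z_map" (400x640 float32, m along the optical axis (not along the pixel's ray), 0 where there is no reading), "fx", "fy", "cx", "cy" (pixels), "R" (3x3) and "t" (3): a world point X has camera coordinates R X + t. Camera axes: x right, y down, z forward; pixel columns grow to the right and rows downward; lengths in m; the calibration is good to about 2 mm. A picture is of the moment at which its call begins.
- sign_off(): hands the job in, once; it reports no verdict.
The state is a dict: "clock": time; "joints": joint angles; "joint_velocities": joint speeds; "joint_torque": joint torques, N m; "position": TCP position; "ee_rot": TCP orientation; "force": force on the tool from outside, world axes, zero at the start; "ft_torque": the same for the moment, N m; "finger_gap": finger opening in m.
Only numpy, scipy, OpenCV 4.12 (cv2) and the standard library are available. Lean on these libraries where they do the work, as an engineer would, in place of code of your own. Each camera call takes 0.05 s, during which the arm holds its last target.

## Working session

There is one attempt and no reset: what is moved stays moved. The work goes in short steps, Python scripts to look and compute and a tool call to move; the robot and the scene stay as the last step left them, time stands still between calls to the robot, and variables do not carry over. Pictures are saved under pics/ and viewed, and the job is handed in when it is done.

Besides the shell and the picture viewer there is one more tool, called after ">>>" as name([rows], argument=value, ...), one row to a line, values as JSON. carry_out: Moves the arm, as the interface text tells. Its arguments: {"type":"object","properties":{"rows":{"type":"array","items":{"type":"object","properties":{"linear":{"type":"array","items":{"type":"number"}},"roll":{"type":"number"}}}},"gripper":{"type":"number"},"grip_force":{"type":"number"}},"required":["rows"]}

```bash
mkdir -p pics
python3 - <<'E'
from cell import *
import cv2,numpy as np,pickle
s=read_state(); print(s['clock'],s['position'],s['ee_rot'],s['force'],s['finger_gap'])
for n in ['scene','top']:
    f=grab_frame(n); pickle.dump(f,open(n+'.pkl','wb'))
    cv2.imwrite(f'pics/{n}0.png',f['image'][:,:,::-1]); print(n,f['fx'],f['R'],f['t'])
E
```

```text
0.0 [ 0.1946989  -0.64580974  0.23040931] [ 9.89299904e-01  1.45893535e-01 -1.62969951e-04 -8.66180812e-04] [-0.79514161  1.01792337  0.43365597] 0.08542901469406096
scene 517.4044841717771 [[-7.48304810e-01 -6.63354813e-01 -5.50202942e-04]
 [-4.03946028e-01  4.56333428e-01 -7.92835045e-01]
 [ 5.26182019e-01 -5.93060026e-01 -6.09436041e-01]] [0.38851936 0.28855788 1.14284906]
top 378.5505974395664 [[ 0.01059492 -0.99993452  0.00432443]
 [-0.98220765 -0.01121782 -0.1874628 ]
 [ 0.18749903 -0.00226133 -0.98226218]] [0.00764214 0.56525799 1.0750618 ]
```

View pics/top0.png

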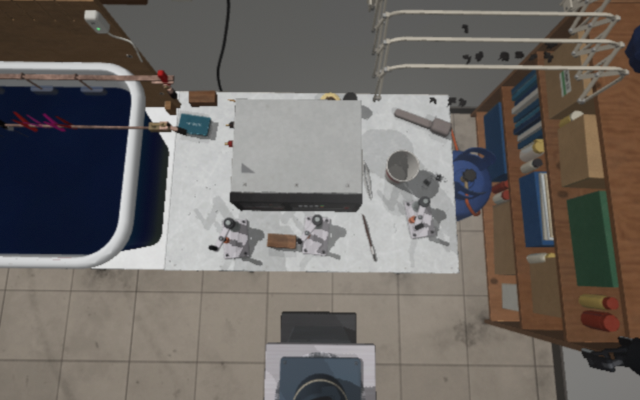

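View pics/scene0.png

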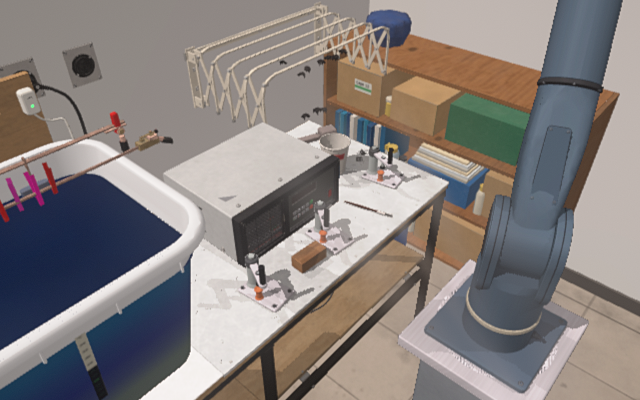

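Run:
```python
import cv2,numpy as np,pickle
f=pickle.load(open('top.pkl','rb')); im=f['image'][:,:,::-1]
c=[im[195:265,200:270],im[195:265,285:355],im[180:250,385:455]]
cv2.imwrite('pics/z1.png',np.hstack([cv2.resize(a,(266,266),interpolation=cv2.INTER_CUBIC) for a in c]))
g=pickle.load(open('scene.pkl','rb')); im=g['image'][:,:,::-1]
c=[im[245:315,230:300],im[190:260,290:360],im[130:200,345:415]]
cv2.imwrite('pics/z2.png',np.hstack([cv2.resize(a,(266,266),interpolation=cv2.INTER_CUBIC) for a in c]))
def pts(f):
    z=f['z_map'];v,u=np.mgrid[:400,:640];P=np.stack([(u-f['cx'])/f['fx']*z,(v-f['cy'])/f['fy']*z,z],-1)
    return (P-f['t'])@f['R'], z>0
for n,f in (('top',f),('scene',g)):
    X,ok=pts(f)
    w=ok&(X[...,0]>.3)&(X[...,0]<1.0)&(abs(X[...,1])<.6)&(X[...,2]>.02)&(X[...,2]<.2)
    for lo,hi in((.1,.15),(.08,.1),(.03,.08)):
        m=w&(X[...,2]>lo)&(X[...,2]<hi)
        k,l,st,ce=cv2.connectedComponentsWithStats(m.astype(np.uint8))
        for i in range(1,k):
            if st[i,4]>5: p=X[l==i]; print(n,lo,st[i],np.median(p,0).round(3),p.min(0).round(3),p.max(0).round(3))
```

```text
top 0.1 [379  51   5  19  43] [ 0.986 -0.172  0.128] [ 0.969 -0.176  0.101] [ 1.   -0.17  0.15]
top 0.1 [374  63   4   9  22] [ 0.961 -0.156  0.124] [ 0.959 -0.161  0.103] [ 0.965 -0.153  0.149]
top 0.1 [378  71   2   5   9] [ 0.947 -0.167  0.11 ] [ 0.94  -0.167  0.105] [ 0.958 -0.166  0.127]
top 0.1 [379  77   5  16  37] [ 0.906 -0.172  0.127] [ 0.891 -0.176  0.1  ] [ 0.918 -0.17   0.148]
top 0.1 [142  85  27   9 179] [0.882 0.495 0.125] [0.878 0.462 0.1  ] [0.884 0.533 0.15 ]
top 0.1 [375  87   3  10  21] [ 0.881 -0.156  0.123] [ 0.879 -0.16   0.101] [ 0.891 -0.153  0.149]
top 0.1 [138 132  26 116 604] [0.571 0.466 0.126] [0.417 0.461 0.1  ] [0.748 0.502 0.15 ]
top 0.1 [387 150  33  32 182] [ 0.672 -0.239  0.107] [ 0.615 -0.28   0.1  ] [ 0.709 -0.186  0.115]
top 0.1 [232 202  59   5 126] [0.545 0.173 0.116] [0.54 0.09 0.1 ] [0.547 0.25  0.15 ]
top 0.1 [298 203   7   1   7] [0.549 0.06  0.101] [0.549 0.051 0.101] [0.55  0.068 0.102]
top 0.1 [314 203  10   1  10] [0.546 0.01  0.124] [ 0.541 -0.002  0.1  ] [0.55  0.023 0.148]
top 0.1 [354 204   8   3  20] [ 0.542 -0.099  0.12 ] [ 0.54
[... 6007 characters left out ...]
-0.21   0.08 ]
scene 0.03 [369 154   9  15 115] [ 0.551 -0.285  0.053] [ 0.534 -0.304  0.031] [ 0.571 -0.277  0.08 ]
scene 0.03 [380 162  13   8  35] [ 0.509 -0.275  0.059] [ 0.473 -0.285  0.049] [ 0.521 -0.26   0.08 ]
scene 0.03 [377 171   7   5  29] [ 0.513 -0.275  0.036] [ 0.505 -0.286  0.03 ] [ 0.526 -0.265  0.041]
scene 0.03 [ 204  184  135   98 2134] [0.545 0.149 0.055] [ 0.431 -0.108  0.03 ] [0.691 0.299 0.08 ]
scene 0.03 [291 241  36  25 406] [0.444 0.121 0.033] [0.42  0.075 0.03 ] [0.467 0.165 0.039]
scene 0.03 [254 282  13  12  64] [0.445 0.293 0.038] [0.409 0.284 0.03 ] [0.458 0.307 0.079]
scene 0.03 [145 336  46  53 666] [0.422 0.55  0.055] [0.416 0.489 0.03 ] [0.436 0.6   0.08 ]
```

View pics/z1.png

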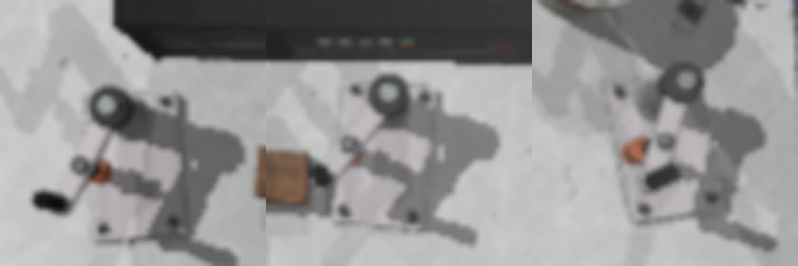

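View pics/z2.png

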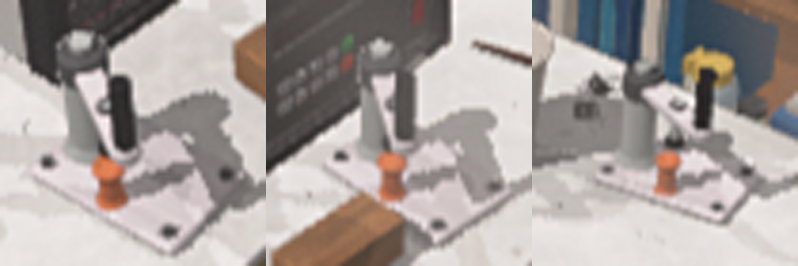

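```bash
cat > h.py <<'E'
import cv2,numpy as np,pickle
def pts(f):
    z=f['z_map'];v,u=np.mgrid[:400,:640];P=np.stack([(u-f['cx'])/f['fx']*z,(v-f['cy'])/f['fy']*z,z],-1)
    return (P-f['t'])@f['R'], z>0
R=[((.40,.53),(.22,.33)),((.40,.535),(-.03,.08)),((.465,.59),(-.33,-.245))]
def ana(f,n):
    X,ok=pts(f); im=f['image'].astype(int)
    for i,(a,b) in enumerate(R):
        w=ok&(X[...,0]>a[0])&(X[...,0]<a[1])&(X[...,1]>b[0])&(X[...,1]<b[1])
        z=X[...,2]
        pg=X[w&(z>.13)&(z<.15)]
        bs=X[w&(z>.09)&(z<.101)]
        arm=X[w&(z>.08)&(z<.09)]
        o=X[w&(im[...,0]-im[...,2]>50)&(im[...,0]>110)]
        print(n,i+1,'peg',len(pg),((pg.min(0)+pg.max(0))/2).round(4),'boss',len(bs),((bs.min(0)+bs.max(0))/2).round(4),bs.mean(0).round(4),'seat',len(o),o.mean(0).round(4) if len(o) else '', ((o.min(0)+o.max(0))/2).round(4) if len(o) else '')
        d=pg.mean(0)-bs.mean(0); print('   dist',np.hypot(*d[:2]),'ang',np.arctan2(d[1],d[0]), 'seatang',np.arctan2(*(o.mean(0)-bs.mean(0))[[1,0]]), np.hypot(*(o.mean(0)-bs.mean(0))[:2]))
E
python3 - <<'E'
from h import *
for n in('top','scene'): ana(pickle.load(open(n+'.pkl','rb')),n)
E
```

```text
top 1 peg 23 [0.4196 0.2977 0.1358] boss 97 [0.4612 0.2727 0.0954] [0.4853 0.2676 0.0939] seat 6 [0.4472 0.2821 0.0365] [0.4471 0.2829 0.035 ]
   dist 0.07203571721384232 ang 2.715330719638631 seatang 2.778131888248497 0.04078063775556895
top 2 peg 21 [0.4408 0.0618 0.1379] boss 97 [0.4779 0.0285 0.0954] [0.4991 0.0174 0.0939] seat 0  
   dist 0.07316637642392593 ang 2.4905087161681925 seatang nan nan
top 3 peg 22 [ 0.4854 -0.2699  0.1375] boss 96 [ 0.5274 -0.2878  0.0955] [ 0.5514 -0.293   0.0941] seat 21 [ 0.5172 -0.2715  0.0315] [ 0.5173 -0.2714  0.0268]
   dist 0.06971341373614658 ang 2.8057662356497284 seatang 2.580272867604021 0.040396707227446045
scene 1 peg 38 [0.4162 0.3003 0.135 ] boss 119 [0.4555 0.2789 0.0952] [0.4726 0.2748 0.0938] seat 309 [ 0.4734  0.2653 -0.2209] [ 0.4684  0.2652 -0.1289]
   dist 0.06292249009807485 ang 2.7195920368034585 seatang -1.4964723417176233 0.009493228890713577
scene 2 peg 27 [0.4365 0.0639 0.1346] boss 79 [0.4732 0.037  0.0954] [0.4852 0.028  0.0942] seat 1090 [ 0.4624  0.0256 -0.3018] [ 0.4626  0.025  -0.1322]
   dist 0.060381686076964834 ang 2.5074849508716164 seatang -3.035919430561518 0.022942857889156332
scene 3 peg 18 [ 0.4805 -0.2689  0.1348] boss 63 [ 0.5235 -0.2837  0.0953] [ 0.5349 -0.2847  0.0945] seat 86 [ 0.5064 -0.2825 -0.0731] [ 0.5087 -0.2972 -0.1032]
   dist 0.05644247010563348 ang 2.8510378201695725 seatang 3.066952994912009 0.028499258281091292h.py:16: RuntimeWarning: Mean of empty slice.
  d=pg.mean(0)-bs.mean(0); print('   dist',np.hypot(*d[:2]),'ang',np.arctan2(d[1],d[0]), 'seatang',np.arctan2(*(o.mean(0)-bs.mean(0))[[1,0]]), np.hypot(*(o.mean(0)-bs.mean(0))[:2]))
  ret = um.true_divide(
```

```bash
cat >> h.py <<'E'
def piv(f,i,c,z0=.092):
    X,ok=pts(f); w=ok&(np.hypot(X[...,0]-c[0],X[...,1]-c[1])<.03)&(X[...,2]>z0)&(X[...,2]<.104)
    p=X[w]; return len(p),((np.percentile(p,3,0)+np.percentile(p,97,0))/2).round(4),(np.percentile(p,97,0)-np.percentile(p,3,0)).round(4)
E
python3 - <<'E'
from h import *
C=[(.4925,.2645),(.502,.0145),(.559,-.296)]
for n in('top','scene'):
    f=pickle.load(open(n+'.pkl','rb'))
    for i,c in enumerate(C): print(n,i+1,piv(f,i,c),piv(f,i,c,.096)[:2])
    X,ok=pts(f); m=ok&(X[...,0]>.55)&(X[...,0]<.8)&(abs(X[...,1]-.05)<.1)
    print('box z',np.percentile(X[m][:,2],[5,50,95]).round(3), 'xmin hi',X[m&(X[...,2]>.2)][:,0].min() if (m&(X[...,2]>.2)).any() else '')
E
```

```text
top 1 (68, array([0.4935, 0.2647, 0.0976]), array([0.0229, 0.025 , 0.0105])) (24, array([0.4933, 0.2619, 0.1   ]))
top 2 (67, array([0.5049, 0.0149, 0.0965]), array([0.0234, 0.0257, 0.0084])) (20, array([0.5063, 0.0116, 0.0997]))
top 3 (68, array([ 0.5608, -0.2966,  0.0965]), array([0.0238, 0.0278, 0.0087])) (18, array([ 0.5606, -0.2957,  0.0996]))
box z [0.158 0.161 0.164] xmin hi 
scene 1 (60, array([0.4903, 0.2683, 0.0959]), array([0.0224, 0.0236, 0.0077])) (21, array([0.4893, 0.2672, 0.0981]))
scene 2 (43, array([0.4998, 0.0162, 0.0966]), array([0.0215, 0.0247, 0.0085])) (19, array([0.5007, 0.0178, 0.099 ]))
scene 3 (27, array([ 0.5558, -0.2907,  0.0966]), array([0.0192, 0.024 , 0.0081])) (13, array([ 0.5562, -0.2938,  0.0993]))
box z [0.098 0.16  0.162] xmin hi
```

>>> carry_out([
  {"linear":[3,4,0],"roll":0},
  {"linear":[3,4,0],"roll":0},
], gripper=-1)

```text
clock: 0.3
position: [0.2542, -0.5658, 0.2304]
ee_rot: [0.99, 0.144, -0.0, -0.0]
force: [1.8, 0.2, -0.2]
finger_gap: 0.0591
```

>>> carry_out([
  {"linear":[2.4,3.2,0],"roll":5.5},
  {"linear":[2.4,3.2,0],"roll":5.5},
  {"linear":[2.4,3.3,0],"roll":5.5},
  {"linear":[2.4,3.3,0],"roll":5.5},
  {"linear":[2.4,3.3,0],"roll":5.5},
  {"linear":[2.4,3.3,0],"roll":5.5},
  {"linear":[2.4,3.3,0],"roll":5.5},
  {"linear":[2.4,3.2,0],"roll":5.5},
  {"linear":[2.4,3.2,0],"roll":5.5},
  {"linear":[2.2,3.2,0],"roll":5.8},
])

```text
clock: 1.3
position: [0.4936, -0.2398, 0.2312]
ee_rot: [0.807, 0.59, -0.0, -0.0]
force: [0.2, -0.7, -0.5]
finger_gap: -0.0
```

```bash
cat >> h.py <<'E'
P=np.array([(.4918,.2655),(.5025,.0153),(.5585,-.294)]); T=np.array([2.715,2.5,2.826])
def st():
    from cell import read_state
    s=read_state(); q=s['ee_rot']; return s,np.array(s['position']),2*np.arctan2(q[1],q[0])
def pose(i,phi,off,dr=0.,side=1):
    """TCP xy and x_tool yaw; side=1: tool on clockwise side (opens); -1: closes"""
    th=T[i]+phi; u=np.array([np.cos(th),np.sin(th)]); t=np.array([-u[1],u[0]])
    return P[i]+u*(.08-dr)-t*off*side, th+np.pi/2-np.pi
def plan(i,phis,off,dr=0.,side=1,n=None):
    s,p,y=st(); f=np.array(s['force']); 
    th=T[i]; print('clock',s['clock'],'pos',p.round(4),'yaw',np.degrees(y).round(1),'F',f.round(2))
    # present angle of tool about pivot
    c=p[:2].copy()
    for ph in phis:
        g,yy=pose(i,ph,off,dr,side); d=(g-c)*100; c=g
        r=np.degrees((yy-y+np.pi)%(2*np.pi)-np.pi); y=yy
        print('phi',round(ph,3),'lin',d.round(2),'roll',r.round(1))
def feel(i,dr=0.,side=1):
    s,p,y=st(); d=p[:2]-P[i]; print('tool angle rel closed',(np.arctan2(d[1],d[0])-T[i]+np.pi)%(2*np.pi)-np.pi,'r',np.hypot(*d))
    f=np.array(s['force']); t=np.array([-d[1],d[0]])/np.hypot(*d); print('F',f.round(2),'tangential',f[:2]@t,'radial',f[:2]@d/np.hypot(*d))
E
python3 - <<'E'
from h import *
plan(2,[0],.03)
E
```

```text
clock 1.3 pos [ 0.4936 -0.2398  0.2312] yaw 72.3 F [ 0.22 -0.67 -0.51]
phi 0 lin [-0.19 -0.09] roll -0.4
```

>>> carry_out([
  {"linear":[-0.2,-0.1,-3.5],"roll":0},
  {"linear":[0,0,-3.5],"roll":0},
  {"linear":[0,0,-3.5],"roll":0},
  {"linear":[0,0,-1.7],"roll":0},
  {"linear":[0,0,0],"roll":0},
])

```text
clock: 1.8
position: [0.4891, -0.2416, 0.1068]
ee_rot: [0.809, 0.588, -0.001, -0.002]
force: [1.1, -0.6, 0.4]
finger_gap: -0.0002
```

Run:
```python
from h import *
import cv2
from cell import grab_frame
for n in('wrist','scene'):
    f=grab_frame(n); cv2.imwrite(f'pics/{n}1.png',f['image'][:,:,::-1])
feel(2)
plan(2,[0,0.05,.1,.15,.2,.25,.3],.018)
```

```text
tool angle rel closed -0.33799116209146707 r 0.08514749037800569
F [ 0.29 -0.23  0.42] tangential 0.009921199746786168 radial -0.37333337248621884
clock 1.9 pos [ 0.4909 -0.2422  0.1095] yaw 72.1 F [ 0.29 -0.23  0.42]
phi 0 lin [-0.29 -0.98] roll -0.2
phi 0.05 lin [-0.2  -0.36] roll 2.9
phi 0.1 lin [-0.18 -0.37] roll 2.9
phi 0.15 lin [-0.16 -0.38] roll 2.9
phi 0.2 lin [-0.15 -0.38] roll 2.9
phi 0.25 lin [-0.13 -0.39] roll 2.9
phi 0.3 lin [-0.11 -0.4 ] roll 2.9
```

View pics/wrist1.png

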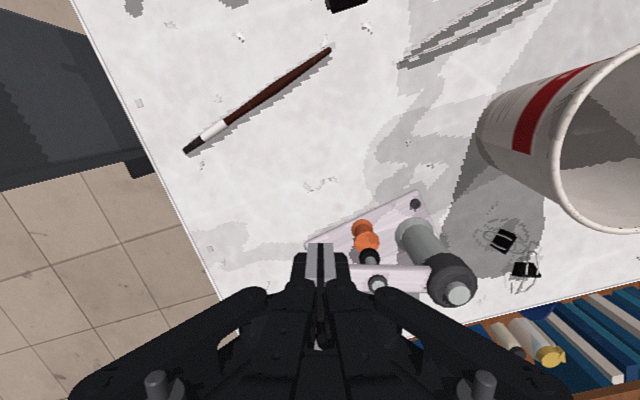

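View pics/scene1.png

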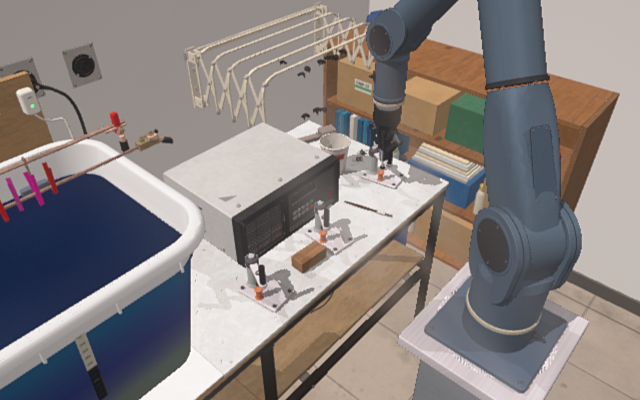

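>>> carry_out([
  {"linear":[-0.1,-0.3,-0.2],"roll":0},
  {"linear":[-0.1,-0.3,0],"roll":0},
  {"linear":[-0.1,-0.3,0],"roll":0},
  {"linear":[-0.2,-0.4,0],"roll":3},
  {"linear":[-0.2,-0.4,0],"roll":3},
  {"linear":[-0.2,-0.4,0],"roll":3},
])

```text
clock: 2.5
position: [0.482, -0.2638, 0.1079]
ee_rot: [0.759, 0.651, 0.0, 0.0]
force: [-0.0, 0.4, -0.1]
finger_gap: -0.0001
```

Run:
```python
from h import *
feel(2)
plan(2,[.2,.25,.3,.35,.4],.018)
```

```text
tool angle rel closed -0.060840306497979224 r 0.0822523898943688
F [-0.02  0.43 -0.14] tangential -0.3888668737513288 radial 0.17975017203270155
clock 2.5 pos [ 0.482  -0.2638  0.1079] yaw 81.2 F [-0.02  0.43 -0.14]
phi 0.2 lin [-0.09 -0.31] roll 2.2
phi 0.25 lin [-0.13 -0.39] roll 2.9
phi 0.3 lin [-0.11 -0.4 ] roll 2.9
phi 0.35 lin [-0.09 -0.4 ] roll 2.9
phi 0.4 lin [-0.07 -0.4 ] roll 2.9
```

>>> carry_out([
  {"linear":[-0.1,-0.4,0],"roll":3},
  {"linear":[-0.1,-0.4,0],"roll":3},
  {"linear":[-0.1,-0.4,0],"roll":3},
  {"linear":[0,0,0],"roll":0},
])

```text
clock: 2.9
position: [0.4785, -0.2764, 0.1077]
ee_rot: [0.707, 0.707, -0.0, 0.0]
force: [-0.3, 0.3, 0.7]
finger_gap: 0.0
```

Run:
```python
from h import *
from cell import grab_frame
f=grab_frame('wrist'); cv2.imwrite('pics/w2.png',f['image'][:,:,::-1])
feel(2)
plan(2,[.35,.4,.45,.5,.55,.6,.7,.8,.9,1,1.1],.018)
```

```text
tool angle rel closed 0.09238826060982541 r 0.08176404345777583
F [-0.57  0.83 -0.49] tangential -0.678542795806666 radial 0.7412280586941844
clock 2.95 pos [ 0.4788 -0.2759  0.1076] yaw 90.0 F [-0.57  0.83 -0.49]
phi 0.35 lin [-0.08 -0.29] roll 2.0
phi 0.4 lin [-0.07 -0.4 ] roll 2.9
phi 0.45 lin [-0.05 -0.41] roll 2.9
phi 0.5 lin [-0.03 -0.41] roll 2.9
phi 0.55 lin [-0.   -0.41] roll 2.9
phi 0.6 lin [ 0.02 -0.41] roll 2.9
phi 0.7 lin [ 0.09 -0.81] roll 5.7
phi 0.8 lin [ 0.17 -0.8 ] roll 5.7
phi 0.9 lin [ 0.25 -0.78] roll 5.7
phi 1 lin [ 0.33 -0.75] roll 5.7
phi 1.1 lin [ 0.4  -0.71] roll 5.7
```

View pics/w2.png

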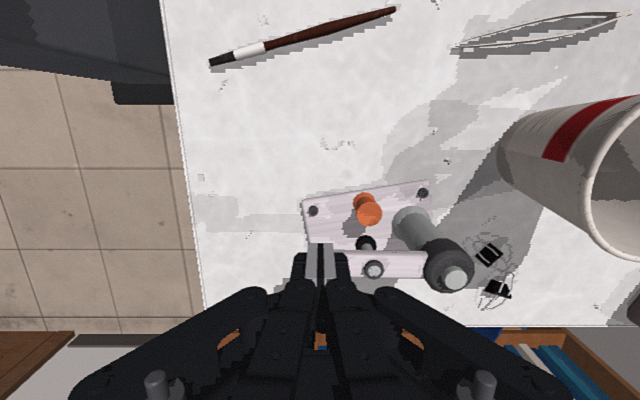

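>>> carry_out([
  {"linear":[-0.1,-0.3,0],"roll":2},
  {"linear":[-0.1,-0.3,0],"roll":3},
  {"linear":[0,0,0],"roll":0},
])

```text
clock: 3.25
position: [0.4769, -0.2816, 0.1075]
ee_rot: [0.675, 0.737, 0.0, 0.0]
force: [-0.7, 0.0, -0.2]
finger_gap: -0.0001
```

>>> carry_out([
  {"linear":[0,-0.3,0],"roll":2},
  {"linear":[0,-0.3,0],"roll":2},
  {"linear":[0,0,0],"roll":0},
])

```text
clock: 3.55
position: [0.4768, -0.2872, 0.1074]
ee_rot: [0.65, 0.76, 0.0, -0.0]
force: [-0.7, 0.7, -0.5]
finger_gap: -0.0
```

>>> carry_out([
  {"linear":[0,-0.3,0],"roll":2},
  {"linear":[0,-0.3,0],"roll":2},
  {"linear":[0,0,0],"roll":0},
])

```text
clock: 3.85
position: [0.4764, -0.2925, 0.1072]
ee_rot: [0.623, 0.783, 0.0, -0.001]
force: [-2.3, 3.3, 1.8]
finger_gap: -0.0001
```

>>> carry_out([
  {"linear":[0,-0.2,0],"roll":1},
  {"linear":[0,0,0],"roll":0},
])

```text
clock: 4.05
position: [0.4764, -0.2943, 0.1072]
ee_rot: [0.616, 0.788, 0.0, -0.001]
force: [-3.6, 4.1, 4.0]
finger_gap: -0.0001
```

>>> carry_out([
  {"linear":[0,-0.2,0],"roll":1},
  {"linear":[0,0,0],"roll":0},
  {"linear":[0,0,0],"roll":0},
])

```text
clock: 4.35
position: [0.4764, -0.296, 0.1072]
ee_rot: [0.609, 0.793, 0.0, -0.001]
force: [-3.2, 5.5, 2.7]
finger_gap: 0.0003
```

Run:
```python
from h import *
feel(2)
from cell import read_state; print(read_state()['ft_torque'])
from cell import grab_frame
f=grab_frame('wrist'); cv2.imwrite('pics/w3.png',f['image'][:,:,::-1])
```

```text
tool angle rel closed 0.34003413715439557 r 0.08207525998447325
F [-3.2   5.52  2.66] tangential -5.59583773396085 radial 3.0661890253453916
[ 1.06407989  0.57914941 -0.01751916]
```

View pics/w3.png

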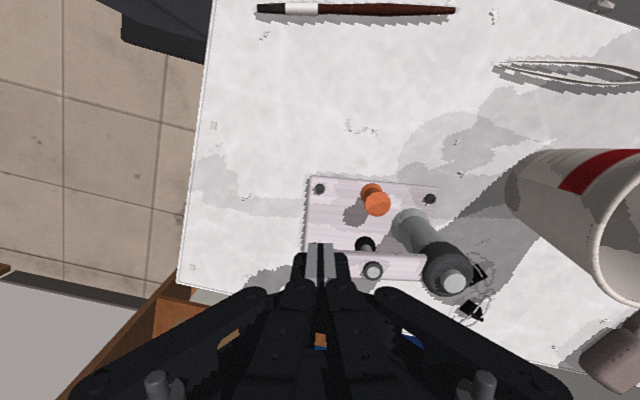

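>>> carry_out([
  {"linear":[0,-0.2,0],"roll":1},
  {"linear":[0,0,0],"roll":0},
  {"linear":[0,0,0],"roll":0},
])

```text
clock: 4.7
position: [0.4765, -0.2977, 0.1072]
ee_rot: [0.602, 0.799, 0.0, -0.001]
force: [-2.5, 5.9, 3.0]
finger_gap: -0.0001
```

>>> carry_out([
  {"linear":[0,-0.2,0],"roll":1},
  {"linear":[0,0,0],"roll":0},
  {"linear":[0,0,0],"roll":0},
])

```text
clock: 5.0
position: [0.4765, -0.2994, 0.1072]
ee_rot: [0.595, 0.804, 0.0, -0.001]
force: [-3.3, 7.6, 3.5]
finger_gap: -0.0001
```

Run:
```python
from h import *
from cell import read_state
feel(2)
s=read_state();print(s['ft_torque'],s['force'],s['position'])
```

```text
tool angle rel closed 0.38136522929463457 r 0.08214902184539595
F [-3.3   7.59  3.5 ] tangential -7.791240868827398 radial 2.792612452453755
[1.37217742 0.64361657 0.03211771] [-3.29865475  7.59084946  3.50135813] [ 0.4765286  -0.29939926  0.10721249]
```

>>> carry_out([
  {"linear":[-0.3,1.0,0],"roll":0},
  {"linear":[-0.4,1.4,0],"roll":0},
  {"linear":[0,0,3],"roll":0},
  {"linear":[0,0,3],"roll":0},
  {"linear":[0,0,0],"roll":0},
])

```text
clock: 5.5
position: [0.4717, -0.2772, 0.1708]
ee_rot: [0.594, 0.804, 0.0, 0.003]
force: [-0.6, 0.1, 0.4]
finger_gap: -0.0
```

Run:
```python
from h import *
from cell import grab_frame
feel(2)
f=grab_frame('top'); pickle.dump(f,open('t2.pkl','wb')); ana(f,'top')
g=grab_frame('scene'); ana(g,'scene')
a=f['image'][180:250,385:455,::-1]; b=g['image'][130:200,345:415,::-1]
w=grab_frame('wrist')['image'][:,:,::-1]; 
cv2.imwrite('pics/t2.png',np.hstack([cv2.resize(a,(250,250)),cv2.resize(b,(250,250)),cv2.resize(w,(300,250))]))
```

```text
tool angle rel closed 0.12439359810133643 r 0.08840203386334192
F [-0.63  0.08  0.38] tangential 0.03923453766535141 radial 0.6346708589028888
top 1 peg 25 [0.4197 0.2974 0.136 ] boss 102 [0.46   0.2744 0.0955] [0.4837 0.2679 0.0943] seat 5 [0.4479 0.2809 0.0415] [0.4471 0.282  0.0437]
   dist 0.07034194939998885 ang 2.7151423780577972 seatang 2.793098652574368 0.03809071117189266
top 2 peg 21 [0.4409 0.0617 0.1383] boss 91 [0.4778 0.0285 0.0954] [0.4985 0.0179 0.0938] seat 0  
   dist 0.07235558403691277 ang 2.49078175351398 seatang nan nanh.py:16: RuntimeWarning: Mean of empty slice.
  d=pg.mean(0)-bs.mean(0); print('   dist',np.hypot(*d[:2]),'ang',np.arctan2(d[1],d[0]), 'seatang',np.arctan2(*(o.mean(0)-bs.mean(0))[[1,0]]), np.hypot(*(o.mean(0)-bs.mean(0))[:2]))
  ret = um.true_divide(
Traceback (most recent call last):
  File "h.py", line 15, in ana
    print(n,i+1,'peg',len(pg),((pg.min(0)+pg.max(0))/2).round(4),'boss',len(bs),((bs.min(0)+bs.max(0))/2).round(4),bs.mean(0).round(4),'seat',len(o),o.mean(0).round(4) if len(o) else '', ((o.min(0)+o.max(0))/2).round(4) if len(o) else '')
                                ~~~~~~^^^
ValueError: zero-size array to reduction operation minimum which has no identity
```

>>> carry_out([
  {"linear":[0.5,-2.0,0],"roll":0},
  {"linear":[0.5,-2.0,0],"roll":0},
  {"linear":[0.6,-2.1,0],"roll":0},
  {"linear":[0.6,-2.1,0],"roll":0},
  {"linear":[0,0,0],"roll":0},
])

```text
clock: 6.05
position: [0.4912, -0.3619, 0.1659]
ee_rot: [0.596, 0.803, -0.001, -0.0]
force: [0.3, 0.4, -0.5]
finger_gap: -0.0002
```

Run:
```python
from h import *
from cell import grab_frame
feel(2)
g=grab_frame('scene'); X,ok=pts(g); w=ok&(X[...,2]>.115)&(X[...,2]<.15)&(abs(X[...,0]-.48)<.04)&(abs(X[...,1]+.31)<.045)
f=grab_frame('top'); 
a=f['image'][180:250,385:455,::-1]; b=g['image'][130:200,345:415,::-1]
w2=grab_frame('wrist')['image'][:,:,::-1]; 
cv2.imwrite('pics/t2.png',np.hstack([cv2.resize(a,(240,250)),cv2.resize(b,(240,250)),cv2.resize(w2,(320,250))]))
p=X[w]; print(len(p),p.mean(0) if len(p) else 0)
```

```text
tool angle rel closed 1.1056297991004431 r 0.09555208100517155
F [ 0.25  0.36 -0.51] tangential -0.07459258668519715 radial -0.4335134712202593
36 [ 0.47690376 -0.29942246  0.12950059]
```

View pics/t2.png

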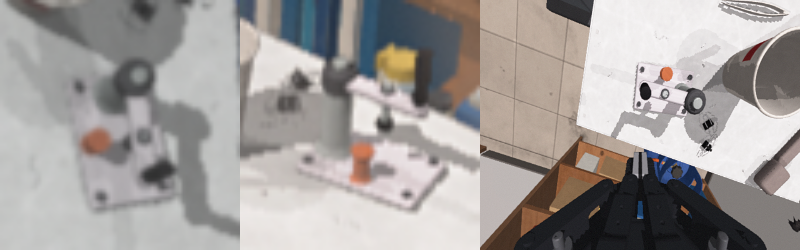

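Run:
```python
from h import *
plan(2,[.45,.35,.25,.15,.08,.03],.018,side=-1)
```

```text
clock 6.2 pos [ 0.4914 -0.3581  0.1665] yaw 107.1 F [ 0.21  0.01 -0.63]
phi 0.45 lin [-0.98  3.55] roll -9.4
phi 0.35 lin [-0.25  0.78] roll -5.7
phi 0.25 lin [-0.17  0.8 ] roll -5.7
phi 0.15 lin [-0.09  0.82] roll -5.7
phi 0.08 lin [-0.01  0.57] roll -4.0
phi 0.03 lin [0.02 0.41] roll -2.9
```

>>> carry_out([
  {"linear":[0,0,-3],"roll":0},
  {"linear":[0,0,-3],"roll":0},
  {"linear":[-0.3,1.0,0],"roll":-4},
  {"linear":[-0.3,1.0,0],"roll":-3},
  {"linear":[-0.2,0.8,0],"roll":-2.4},
  {"linear":[-0.2,0.7,0],"roll":0},
  {"linear":[-0.1,0.4,0],"roll":-3},
  {"linear":[-0.1,0.4,0],"roll":-3},
  {"linear":[-0.1,0.4,0],"roll":-3},
  {"linear":[-0.1,0.4,0],"roll":-3},
])

```text
clock: 7.2
position: [0.4777, -0.3075, 0.1074]
ee_rot: [0.733, 0.68, 0.0, 0.0]
force: [0.6, -0.0, 0.0]
finger_gap: -0.0002
```

Run:
```python
from h import *
feel(2)
plan(2,[.15,.08,.03],.018,side=-1)
```

```text
tool angle rel closed 0.48097545106390616 r 0.08188303467757825
F [ 0.55 -0.04  0.02] tangential 0.13386165182318746 radial -0.5375515929398169
clock 7.2 pos [ 0.4777 -0.3075  0.1074] yaw 85.7 F [ 0.55 -0.04  0.02]
phi 0.15 lin [-0.11  0.89] roll -5.2
phi 0.08 lin [-0.01  0.57] roll -4.0
phi 0.03 lin [0.02 0.41] roll -2.9
```

>>> carry_out([
  {"linear":[-0.1,0.4,0],"roll":-3},
  {"linear":[0,0.4,0],"roll":-2},
  {"linear":[0,0.3,0],"roll":-2},
  {"linear":[0,0.3,0],"roll":-2},
  {"linear":[0,0,0],"roll":0},
])

```text
clock: 7.7
position: [0.4768, -0.2932, 0.1074]
ee_rot: [0.784, 0.621, 0.0, -0.0]
force: [0.4, -0.8, -0.1]
finger_gap: 0.0001
```

Run:
```python
from h import *
from cell import grab_frame
feel(2)
plan(2,[.03,0],.018,side=-1)
g=grab_frame('scene');f=grab_frame('top'); 
a=f['image'][180:250,385:455,::-1]; b=g['image'][130:200,345:415,::-1]
w2=grab_frame('wrist')['image'][:,:,::-1]; 
cv2.imwrite('pics/t3.png',np.hstack([cv2.resize(a,(240,250)),cv2.resize(b,(240,250)),cv2.resize(w2,(320,250))]))
for n,h in(('t',f),('s',g)):
    X,ok=pts(h); w=ok&(X[...,2]>.115)&(X[...,2]<.15)&(abs(X[...,0]-.48)<.04)&(abs(X[...,1]+.28)<.045)
    print(n,w.sum(),X[w].mean(0) if w.any() else '')
```

```text
tool angle rel closed 0.3054469100943167 r 0.08174963787350382
F [ 0.38 -0.82 -0.09] tangential 0.8195314696663855 radial -0.3913952338270748
clock 7.7 pos [ 0.4768 -0.2932  0.1074] yaw 76.8 F [ 0.38 -0.82 -0.09]
phi 0.03 lin [-0.01  0.44] roll -3.1
phi 0 lin [0.02 0.25] roll -1.7
t 51 [ 0.47949975 -0.27928064  0.13275565]
s 126 [ 0.47280008 -0.28159468  0.13034644]
```

View pics/t3.png

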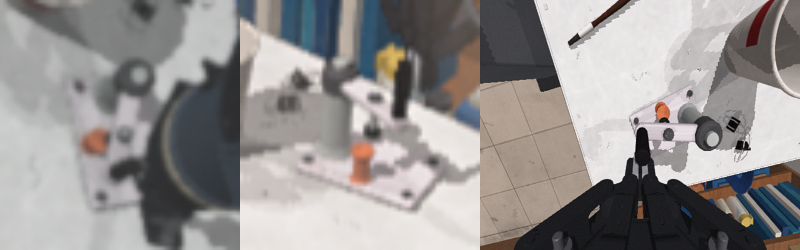

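>>> carry_out([
  {"linear":[0,0.3,0],"roll":-2},
  {"linear":[0,0.3,0],"roll":-2},
  {"linear":[0,0,0],"roll":0},
])

```text
clock: 8.15
position: [0.4768, -0.288, 0.1073]
ee_rot: [0.805, 0.593, 0.0, -0.0]
force: [-0.1, -0.8, -0.9]
finger_gap: 0.0
```

>>> carry_out([
  {"linear":[0.1,0.2,0],"roll":-1},
  {"linear":[0,0,0],"roll":0},
])

```text
clock: 8.35
position: [0.4779, -0.2861, 0.1073]
ee_rot: [0.811, 0.586, 0.0, -0.0]
force: [0.2, 0.2, -0.1]
finger_gap: 0.0003
```

>>> carry_out([
  {"linear":[0.1,0.2,0],"roll":0},
  {"linear":[0,0,0],"roll":0},
])

```text
clock: 8.55
position: [0.479, -0.284, 0.1073]
ee_rot: [0.81, 0.586, 0.0, -0.0]
force: [1.0, 0.8, -0.8]
finger_gap: -0.0003
```

>>> carry_out([
  {"linear":[0.1,0.2,0],"roll":0},
  {"linear":[0,0,0],"roll":0},
])

```text
clock: 8.75
position: [0.48, -0.2819, 0.1073]
ee_rot: [0.811, 0.586, 0.0, -0.0]
force: [0.8, 1.0, 0.1]
finger_gap: 0.0002
```

>>> carry_out([
  {"linear":[-0.4,-1.0,0],"roll":0},
  {"linear":[-0.6,-2.0,0],"roll":0},
  {"linear":[0,0,3],"roll":0},
  {"linear":[0,0,3],"roll":0},
  {"linear":[-3,-1,1],"roll":0},
  {"linear":[-4,0,0],"roll":0},
  {"linear":[0,0,0],"roll":0},
])

```text
clock: 9.45
position: [0.394, -0.3239, 0.1774]
ee_rot: [0.812, 0.583, -0.002, -0.001]
force: [0.7, -0.2, -0.3]
finger_gap: 0.0004
```

Run:
```python
from h import *
from cell import grab_frame
g=grab_frame('scene');f=grab_frame('top'); 
a=f['image'][180:250,385:455,::-1]; b=g['image'][130:200,345:415,::-1]
w2=grab_frame('wrist')['image'][:,:,::-1]; 
cv2.imwrite('pics/t4.png',np.hstack([cv2.resize(a,(240,250)),cv2.resize(b,(240,250)),cv2.resize(w2,(320,250))]))
for n,h,h0 in(('t',f,'top'),('s',g,'scene')):
  for k in (h,pickle.load(open(h0+'.pkl','rb'))):
    X,ok=pts(k); w=ok&(X[...,2]>.115)&(X[...,2]<.15)&(abs(X[...,0]-.48)<.04)&(abs(X[...,1]+.28)<.035)
    print(n,w.sum(),X[w].mean(0) if w.any() else '')
plan(1,[0],.03)
```

```text
t 31 [ 0.486731   -0.26455739  0.13410606]
t 31 [ 0.48508642 -0.26890854  0.13343757]
s 42 [ 0.48243464 -0.26216582  0.12865574]
s 41 [ 0.48079625 -0.26674846  0.12813123]
clock 9.6 pos [ 0.3999 -0.323   0.1776] yaw 71.6 F [0.25 0.46 0.25]
phi 0 lin [ 5.64 41.02] roll -18.4
```

View pics/t4.png

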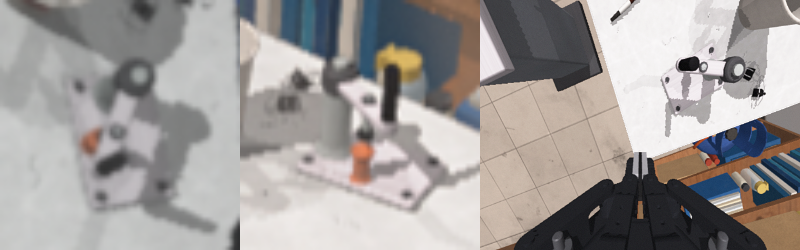

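Run:
```python
from h import *
from cell import grab_frame
for n in('top','scene'):
    f=pickle.load(open(n+'.pkl','rb')); X,ok=pts(f); im=cv2.cvtColor(f['image'],cv2.COLOR_RGB2HSV).astype(int)
    rgb=f['image'].astype(int)
    o=(rgb[...,0]-rgb[...,2]>50)&(rgb[...,0]-rgb[...,1]>40)
    for i in range(3):
        w=ok&(np.hypot(X[...,0]-P[i,0],X[...,1]-P[i,1])<.075)
        s=w&o&(X[...,2]>.0)&(X[...,2]<.06); p=X[s]; 
        m=w&(X[...,2]>.004)&(X[...,2]<.02)
        q=X[m]; r=cv2.minAreaRect((q[:,:2]*1000).astype(np.float32)) if len(q)>5 else None
        d=p.mean(0)[:2]-P[i]
        tp=p[p[:,2]>.03]; d2=tp.mean(0)[:2]-P[i] if len(tp) else [0,0]
        print(n,i+1,'seat',len(p),p.mean(0).round(4),'ang',np.arctan2(d[1],d[0]).round(3),np.hypot(*d).round(3),'top',len(tp),np.arctan2(d2[1],d2[0]),np.hypot(*d2),'T',T[i],'plate',len(q),r)
w=grab_frame('wrist'); pickle.dump(w,open('w4.pkl','wb'))
cv2.imwrite('pics/w4.png',cv2.resize(w['image'][40:140,440:640,::-1],(800,400)))
X,ok=pts(w); print(X[120,560])
```

```text
top 1 seat 6 [0.4472 0.2821 0.0365] ang 2.786 0.048 top 5 2.8034050484172717 0.04647083635014378 T 2.715 plate 570 ((492.4107360839844, 263.48681640625), (149.4854736328125, 128.89234924316406), 14.917197227478027)
top 2 seat 0 [nan nan nan] ang nan nan top 0 0.0 0.0 T 2.5 plate 557 ((484.90631103515625, 14.571029663085938), (138.1688232421875, 113.860595703125), 89.98168182373047)
top 3 seat 20 [ 0.5168 -0.2713  0.0311] ang 2.643 0.047 top 14 2.652760908700662 0.04763148841365348 T 2.826 plate 434 ((558.5723876953125, -300.1785888671875), (145.7512969970703, 112.71476745605469), 17.284934997558594)
scene 1 seat 91 [0.4456 0.2918 0.0268] ang 2.624 0.053 top 44 2.6203085272866447 0.05300743494377894 T 2.715 plate 625 ((477.3939208984375, 264.775634765625), (125.09777069091797, 110.81886291503906), 33.464046478271484)
scene 2 seat 78 [0.4717 0.0428 0.0297] ang 2.413 0.041 top 41 2.382636872604074 0.03433494182127072 T 2.5 plate 508 ((484.4872741699219, 28.866966247558594), (112.70870208740234, 103.28954315185547), 1.7316287755966187)
scene 3 seat 60 [ 0.5169 -0.2772  0.0247] ang 2.757 0.045 top 26 2.7254783440071604 0.04833280225067491 T 2.826 plate 333 ((549.0932006835938, -301.17877197265625), (125.9348373413086, 110.16791534423828), 24.774986267089844)
[ 0.66694856 -0.34024112 -0.00093791]<stdin>:12: RuntimeWarning: Mean of empty slice.
  ret = um.true_divide(
<stdin>:14: RuntimeWarning: Mean of empty slice.
```

View pics/w4.png

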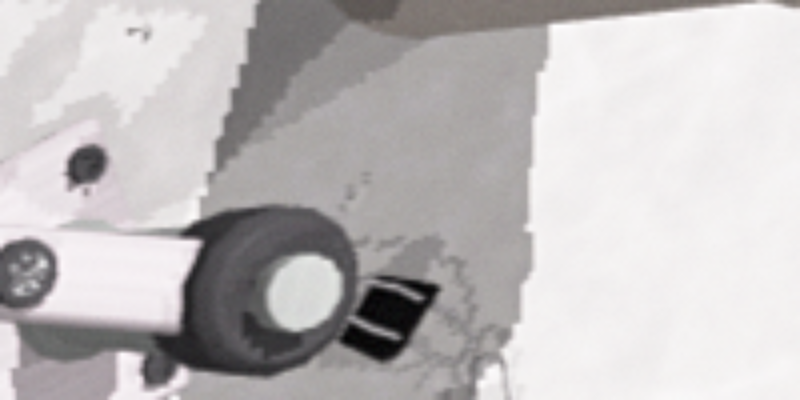

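>>> carry_out([
  {"linear":[3.5,0.5,0],"roll":0},
  {"linear":[3.5,0.5,0],"roll":-2},
  {"linear":[0,0,-3.5],"roll":-2},
  {"linear":[0,0,-3.5],"roll":0},
  {"linear":[0.3,1.0,0],"roll":0},
  {"linear":[0.3,1.0,0],"roll":0},
  {"linear":[0.2,0.7,0],"roll":0},
  {"linear":[0.1,0.3,0],"roll":0},
  {"linear":[0,0,0],"roll":0},
])

```text
clock: 10.55
position: [0.4798, -0.2819, 0.1087]
ee_rot: [0.83, 0.557, 0.001, 0.001]
force: [-0.0, 1.3, 0.0]
finger_gap: 0.0002
```

>>> carry_out([
  {"linear":[0.1,0.2,0],"roll":-1},
  {"linear":[0,0,0],"roll":0},
])

```text
clock: 10.75
position: [0.48, -0.2805, 0.1077]
ee_rot: [0.836, 0.549, 0.0, 0.0]
force: [0.4, -0.3, 0.1]
finger_gap: -0.0003
```

>>> carry_out([
  {"linear":[0.1,0.2,0],"roll":0},
  {"linear":[0,0,0],"roll":0},
])

```text
clock: 10.95
position: [0.4806, -0.2789, 0.1074]
ee_rot: [0.836, 0.549, -0.0, 0.0]
force: [-2.1, -2.2, 1.9]
finger_gap: -0.0
```

>>> carry_out([
  {"linear":[0.1,0.2,0],"roll":0},
  {"linear":[0,0,0],"roll":0},
])

```text
clock: 11.15
position: [0.4806, -0.2786, 0.1074]
ee_rot: [0.836, 0.549, -0.001, 0.001]
force: [-4.4, -8.2, 2.3]
finger_gap: 0.0002
```

>>> carry_out([
  {"linear":[0.1,0.2,0],"roll":0},
  {"linear":[0,0,0],"roll":0},
])

```text
clock: 11.35
position: [0.4807, -0.2784, 0.1074]
ee_rot: [0.836, 0.548, -0.002, 0.001]
force: [-6.4, -13.1, 3.0]
finger_gap: -0.0003
```

>>> carry_out([
  {"linear":[-0.4,-0.9,0],"roll":0},
  {"linear":[-0.6,-1.3,0],"roll":0},
  {"linear":[0,0,4],"roll":0},
  {"linear":[0,0,3.5],"roll":0},
  {"linear":[0,4.5,0],"roll":0},
  {"linear":[0,4.5,0],"roll":0},
  {"linear":[0,4.5,0],"roll":0},
  {"linear":[0,4.5,0],"roll":0},
  {"linear":[0,4.5,0],"roll":0},
])

```text
clock: 12.25
position: [0.4726, -0.0699, 0.1824]
ee_rot: [0.836, 0.549, 0.0, -0.0]
force: [1.2, -0.1, -0.6]
finger_gap: -0.0002
```

Run:
```python
from h import *
from cell import grab_frame
g=grab_frame('scene');f=grab_frame('top'); 
for n,h,h0 in(('t',f,'top'),('s',g,'scene')):
    X,ok=pts(h); w=ok&(X[...,2]>.115)&(X[...,2]<.15)&(abs(X[...,0]-.48)<.04)&(abs(X[...,1]+.28)<.035)
    print(n,w.sum(),X[w].mean(0) if w.any() else '')
plan(1,[0],.035,dr=.006)
```

```text
t 31 [ 0.48780694 -0.26153129  0.1330148 ]
s 40 [ 0.4839082  -0.25974281  0.12858136]
clock 12.35 pos [ 0.4731 -0.0649  0.1827] yaw 67.2 F [ 0.64 -0.63 -0.28]
phi 0 lin [-0.89 15.26] roll -13.9
```

>>> carry_out([
  {"linear":[0,4,0],"roll":-4},
  {"linear":[0,4,0],"roll":-4},
  {"linear":[-0.4,4,0],"roll":-4},
  {"linear":[-0.5,3.3,0],"roll":-2},
  {"linear":[0,0,-3.5],"roll":0},
  {"linear":[0,0,-3.5],"roll":0},
  {"linear":[0,0,-0.5],"roll":0},
  {"linear":[0,0,0],"roll":0},
])

```text
clock: 13.15
position: [0.4635, 0.0811, 0.1069]
ee_rot: [0.896, 0.444, -0.001, -0.0]
force: [0.7, 0.6, -0.2]
finger_gap: 0.0001
```

Run:
```python
from h import *
plan(1,[0,.05,.1,.15,.2,.25,.3,.35,.4,.5,.6,.7,.8,.9,1.,1.1],.018,dr=.006)
```

```text
clock 13.15 pos [0.4635 0.0811 0.1069] yaw 52.7 F [ 0.69  0.58 -0.18]
phi 0 lin [-0.95 -0.71] roll 0.6
phi 0.05 lin [-0.29 -0.25] roll 2.9
phi 0.1 lin [-0.27 -0.26] roll 2.9
phi 0.15 lin [-0.26 -0.28] roll 2.9
phi 0.2 lin [-0.25 -0.29] roll 2.9
phi 0.25 lin [-0.23 -0.3 ] roll 2.9
phi 0.3 lin [-0.22 -0.31] roll 2.9
phi 0.35 lin [-0.2  -0.32] roll 2.9
phi 0.4 lin [-0.18 -0.33] roll 2.9
phi 0.5 lin [-0.32 -0.69] roll 5.7
phi 0.6 lin [-0.25 -0.72] roll 5.7
phi 0.7 lin [-0.17 -0.74] roll 5.7
phi 0.8 lin [-0.1  -0.75] roll 5.7
phi 0.9 lin [-0.02 -0.76] roll 5.7
phi 1.0 lin [ 0.05 -0.76] roll 5.7
phi 1.1 lin [ 0.13 -0.75] roll 5.7
```

>>> carry_out([
  {"linear":[-0.4,-0.3,0],"roll":0},
  {"linear":[-0.3,-0.2,0],"roll":0},
  {"linear":[-0.3,-0.2,0],"roll":0},
  {"linear":[-0.3,-0.3,0],"roll":3},
  {"linear":[-0.3,-0.3,0],"roll":3},
  {"linear":[-0.3,-0.3,0],"roll":3},
  {"linear":[-0.2,-0.3,0],"roll":3},
  {"linear":[0,0,0],"roll":0},
])

```text
clock: 13.95
position: [0.4427, 0.0621, 0.1079]
ee_rot: [0.845, 0.535, 0.0, 0.0]
force: [-0.0, -0.3, 0.3]
finger_gap: 0.0001
```

Run:
```python
from h import *
feel(1)
plan(1,[.25,.3,.35,.4,.5,.6,.7,.8,.9,1.,1.1],.018,dr=.006)
```

```text
tool angle rel closed -0.022456609474005962 r 0.07593828962123524
F [-0.03 -0.33  0.31] tangential 0.2818259350612765 radial -0.1828944752775125
clock 13.95 pos [0.4427 0.0621 0.1079] yaw 64.7 F [-0.03 -0.33  0.31]
phi 0.25 lin [-0.17 -0.19] roll 2.9
phi 0.3 lin [-0.22 -0.31] roll 2.9
phi 0.35 lin [-0.2  -0.32] roll 2.9
phi 0.4 lin [-0.18 -0.33] roll 2.9
phi 0.5 lin [-0.32 -0.69] roll 5.7
phi 0.6 lin [-0.25 -0.72] roll 5.7
phi 0.7 lin [-0.17 -0.74] roll 5.7
phi 0.8 lin [-0.1  -0.75] roll 5.7
phi 0.9 lin [-0.02 -0.76] roll 5.7
phi 1.0 lin [ 0.05 -0.76] roll 5.7
phi 1.1 lin [ 0.13 -0.75] roll 5.7
```

>>> carry_out([
  {"linear":[-0.2,-0.2,0],"roll":3},
  {"linear":[-0.2,-0.3,0],"roll":3},
  {"linear":[0,0,0],"roll":0},
])

```text
clock: 14.25
position: [0.4389, 0.0574, 0.1077]
ee_rot: [0.816, 0.578, 0.0, 0.0]
force: [-0.6, -0.2, -0.2]
finger_gap: -0.0003
```

>>> carry_out([
  {"linear":[-0.2,-0.3,0],"roll":3},
  {"linear":[-0.2,-0.3,0],"roll":3},
  {"linear":[0,0,0],"roll":0},
])

```text
clock: 14.55
position: [0.4349, 0.0515, 0.1075]
ee_rot: [0.785, 0.62, 0.0, 0.0]
force: [0.0, 0.2, 0.0]
finger_gap: -0.0002
```

>>> carry_out([
  {"linear":[-0.2,-0.3,0],"roll":3},
  {"linear":[-0.2,-0.4,0],"roll":3},
  {"linear":[0,0,0],"roll":0},
])

```text
clock: 14.85
position: [0.4308, 0.0445, 0.1074]
ee_rot: [0.752, 0.66, -0.0, 0.0]
force: [-0.3, 0.1, 0.6]
finger_gap: 0.0006
```

Run:
```python
from h import *
feel(1)
from cell import grab_frame
f=grab_frame('wrist'); cv2.imwrite('pics/w5.png',f['image'][:,:,::-1])
plan(1,[.5,.6,.7,.8,.9,1.,1.1],.018,dr=.006)
```

```text
tool angle rel closed 0.2547609063633858 r 0.07740231090921378
F [-0.33  0.09  0.65] tangential 0.044526195242001174 radial 0.33698898326001053
clock 14.9 pos [0.4309 0.0447 0.1074] yaw 82.5 F [ 0.22 -0.09  0.65]
phi 0.5 lin [ 0.09 -0.11] roll -0.6
phi 0.6 lin [-0.25 -0.72] roll 5.7
phi 0.7 lin [-0.17 -0.74] roll 5.7
phi 0.8 lin [-0.1  -0.75] roll 5.7
phi 0.9 lin [-0.02 -0.76] roll 5.7
phi 1.0 lin [ 0.05 -0.76] roll 5.7
phi 1.1 lin [ 0.13 -0.75] roll 5.7
```

View pics/w5.png

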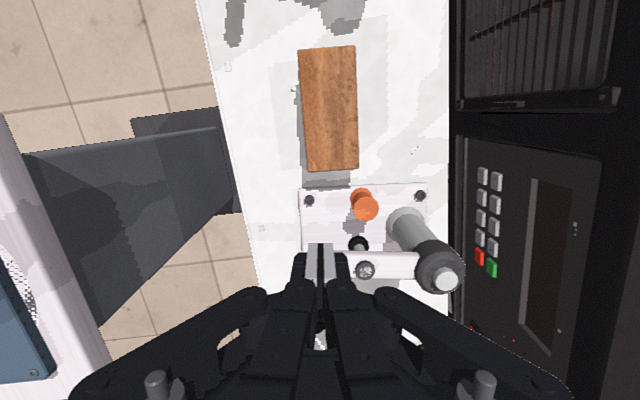

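>>> carry_out([
  {"linear":[-0.1,-0.4,0],"roll":3},
  {"linear":[0,-0.4,0],"roll":2},
  {"linear":[0,0,0],"roll":0},
])

```text
clock: 15.2
position: [0.4299, 0.0366, 0.1073]
ee_rot: [0.722, 0.692, -0.0, -0.0]
force: [0.2, 0.7, 0.2]
finger_gap: 0.0003
```

>>> carry_out([
  {"linear":[-0.1,-0.4,0],"roll":3},
  {"linear":[0,-0.3,0],"roll":3},
  {"linear":[0,0,0],"roll":0},
])

```text
clock: 15.5
position: [0.4289, 0.0298, 0.1073]
ee_rot: [0.685, 0.729, 0.0, -0.0]
force: [0.8, -0.3, 0.4]
finger_gap: 0.0001
```

>>> carry_out([
  {"linear":[0,-0.4,0],"roll":3},
  {"linear":[0,-0.3,0],"roll":3},
  {"linear":[0,0,0],"roll":0},
])

```text
clock: 15.8
position: [0.4289, 0.0228, 0.1073]
ee_rot: [0.646, 0.763, 0.0, -0.0]
force: [-0.7, 0.5, 1.4]
finger_gap: 0.0001
```

Run:
```python
from h import *
feel(1)
plan(1,[.7,.8,.9,1.,1.1],.018,dr=.006)
```

```text
tool angle rel closed 0.5401461263575844 r 0.07394595733941688
F [-0.72  0.5   1.43] tangential -0.42075181730441125 radial 0.7640874198098516
clock 15.8 pos [0.4289 0.0228 0.1073] yaw 99.5 F [-0.72  0.5   1.43]
phi 0.7 lin [-0.14  0.62] roll -6.2
phi 0.8 lin [-0.1  -0.75] roll 5.7
phi 0.9 lin [-0.02 -0.76] roll 5.7
phi 1.0 lin [ 0.05 -0.76] roll 5.7
phi 1.1 lin [ 0.13 -0.75] roll 5.7
```

>>> carry_out([
  {"linear":[0,-0.4,0],"roll":3},
  {"linear":[0,-0.4,0],"roll":3},
  {"linear":[0,-0.4,0],"roll":3},
  {"linear":[0.1,-0.4,0],"roll":3},
  {"linear":[0,0,0],"roll":0},
])

```text
clock: 16.3
position: [0.43, 0.0066, 0.1073]
ee_rot: [0.563, 0.827, 0.0, -0.0]
force: [0.3, -0.8, 0.1]
finger_gap: -0.0002
```

>>> carry_out([
  {"linear":[0,-0.2,0],"roll":1},
  {"linear":[0,-0.2,0],"roll":1},
  {"linear":[0,0,0],"roll":0},
])

```text
clock: 16.6
position: [0.4299, 0.0026, 0.1073]
ee_rot: [0.547, 0.837, -0.0, 0.0]
force: [-0.1, -0.0, -0.7]
finger_gap: 0.0001
```

>>> carry_out([
  {"linear":[0.1,-0.2,0],"roll":1},
  {"linear":[0,0,0],"roll":0},
])

```text
clock: 16.8
position: [0.4308, 0.0005, 0.1073]
ee_rot: [0.54, 0.842, -0.0, -0.0]
force: [0.7, 0.5, -0.3]
finger_gap: 0.0002
```

>>> carry_out([
  {"linear":[0.1,-0.2,0],"roll":1},
  {"linear":[0,0,0],"roll":0},
])

```text
clock: 17.0
position: [0.4319, -0.0016, 0.1073]
ee_rot: [0.532, 0.847, -0.0, -0.0]
force: [0.7, -0.6, -0.3]
finger_gap: 0.0002
```

>>> carry_out([
  {"linear":[0.1,-0.2,0],"roll":1},
  {"linear":[0,0,0],"roll":0},
])

```text
clock: 17.2
position: [0.433, -0.0035, 0.1073]
ee_rot: [0.525, 0.851, -0.0, 0.0]
force: [-0.5, 0.2, 0.1]
finger_gap: 0.0001
```

Run:
```python
from h import *
feel(1)
from cell import grab_frame
s,p,y=st(); pg=p[:2]-.018*np.array([np.cos(y),np.sin(y)]); d=pg-P[1]; print('peg from tool',pg,'phi',(np.arctan2(d[1],d[0])-T[1])%(2*np.pi),np.hypot(*d))
for n in('top','scene'):
    h=grab_frame(n); X,ok=pts(h); w=ok&(X[...,2]>.13)&(X[...,2]<.145)&(np.hypot(X[...,0]-pg[0],X[...,1]-pg[1])<.02)
    print(n,w.sum(),X[w].mean(0) if w.any() else '')
```

```text
tool angle rel closed 0.9063263518601499 r 0.07202453741689041
F [-0.54  0.19  0.08] tangential -0.32862243582190137 radial 0.46829169677141574
peg from tool [ 0.44107379 -0.01962536] phi 1.1585843687301418 0.07066087563254
top 0 
scene 2 [ 0.42949348 -0.01440347  0.13846373]
```

>>> carry_out([
  {"linear":[0.1,-0.2,0],"roll":1},
  {"linear":[0,0,0],"roll":0},
])

```text
clock: 17.5
position: [0.4339, -0.0054, 0.1073]
ee_rot: [0.517, 0.856, -0.0, 0.0]
force: [-0.3, -0.5, -0.1]
finger_gap: -0.0001
```

>>> carry_out([
  {"linear":[0.1,-0.2,0],"roll":0},
  {"linear":[0,0,0],"roll":0},
])

```text
clock: 17.7
position: [0.4341, -0.0059, 0.1072]
ee_rot: [0.517, 0.856, 0.0, -0.001]
force: [-4.1, 7.4, 1.9]
finger_gap: 0.0
```

>>> carry_out([
  {"linear":[-0.3,0.6,0],"roll":0},
  {"linear":[0,1.5,0],"roll":0},
  {"linear":[0,0.5,3],"roll":-2},
  {"linear":[0,0,4],"roll":-4},
  {"linear":[0,4.5,0],"roll":-6},
  {"linear":[0,4.5,0],"roll":-6},
  {"linear":[0,4.5,0],"roll":-6},
  {"linear":[0,4.5,0],"roll":-6},
  {"linear":[0,4.5,0],"roll":-6},
  {"linear":[0,4.5,0],"roll":-6},
])

```text
clock: 18.7
position: [0.4316, 0.2905, 0.1773]
ee_rot: [0.791, 0.612, 0.0, 0.0]
force: [0.6, 0.3, -0.6]
finger_gap: 0.0001
```

Run:
```python
from h import *
plan(0,[0],.032)
```

```text
clock 18.7 pos [0.4316 0.2905 0.1773] yaw 75.4 F [ 0.59  0.26 -0.64]
phi 0 lin [0.06 3.73] roll -9.9
```

>>> carry_out([
  {"linear":[0,2.1,0],"roll":-5},
  {"linear":[0.1,2.0,0],"roll":-5},
  {"linear":[0,0,-3.5],"roll":0},
  {"linear":[0,0,-3.5],"roll":0},
  {"linear":[0,0,0],"roll":0},
])

```text
clock: 19.2
position: [0.4308, 0.328, 0.1038]
ee_rot: [0.84, 0.543, -0.003, 0.001]
force: [-0.3, -0.7, 1.0]
finger_gap: 0.0001
```

Run:
```python
from h import *
from cell import grab_frame
f=grab_frame('wrist'); cv2.imwrite('pics/w6.png',f['image'][:,:,::-1])
plan(0,[0,.05,.1,.15,.2,.25,.3,.35,.4,.5,.6,.7,.8,.9,1.,1.1],.018)
```

```text
clock 19.25 pos [0.4317 0.3289 0.106 ] yaw 65.7 F [-0.25 -1.24  0.58]
phi 0 lin [-0.53 -1.39] roll -0.1
phi 0.05 lin [-0.24 -0.33] roll 2.9
phi 0.1 lin [-0.22 -0.34] roll 2.9
phi 0.15 lin [-0.2  -0.36] roll 2.9
phi 0.2 lin [-0.19 -0.36] roll 2.9
phi 0.25 lin [-0.17 -0.37] roll 2.9
phi 0.3 lin [-0.15 -0.38] roll 2.9
phi 0.35 lin [-0.13 -0.39] roll 2.9
phi 0.4 lin [-0.11 -0.39] roll 2.9
phi 0.5 lin [-0.16 -0.8 ] roll 5.7
phi 0.6 lin [-0.08 -0.82] roll 5.7
phi 0.7 lin [ 0.   -0.82] roll 5.7
phi 0.8 lin [ 0.08 -0.82] roll 5.7
phi 0.9 lin [ 0.16 -0.8 ] roll 5.7
phi 1.0 lin [ 0.24 -0.78] roll 5.7
phi 1.1 lin [ 0.32 -0.75] roll 5.7
```

View pics/w6.png

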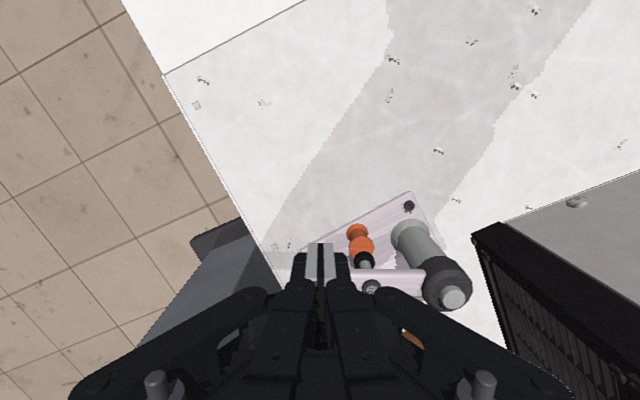

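>>> carry_out([
  {"linear":[-0.2,-0.5,0],"roll":0},
  {"linear":[-0.2,-0.4,0],"roll":0},
  {"linear":[-0.1,-0.4,0],"roll":0},
  {"linear":[-0.2,-0.3,0],"roll":3},
  {"linear":[-0.2,-0.3,0],"roll":3},
  {"linear":[-0.2,-0.4,0],"roll":3},
  {"linear":[-0.2,-0.4,0],"roll":3},
  {"linear":[-0.2,-0.4,0],"roll":3},
  {"linear":[0,0,0],"roll":0},
])

```text
clock: 20.15
position: [0.4181, 0.298, 0.1081]
ee_rot: [0.762, 0.647, 0.0, 0.0]
force: [-1.4, -0.7, 0.8]
finger_gap: 0.0
```

>>> carry_out([
  {"linear":[-0.2,-0.4,0],"roll":3},
  {"linear":[-0.1,-0.4,0],"roll":3},
  {"linear":[0,0,0],"roll":0},
])

```text
clock: 20.45
position: [0.4151, 0.2903, 0.1078]
ee_rot: [0.728, 0.686, 0.0, 0.0]
force: [-0.8, -0.4, 0.0]
finger_gap: -0.0
```

>>> carry_out([
  {"linear":[-0.1,-0.4,0],"roll":3},
  {"linear":[-0.1,-0.3,0],"roll":2},
  {"linear":[0,0,0],"roll":0},
])

```text
clock: 20.75
position: [0.4129, 0.2834, 0.1075]
ee_rot: [0.697, 0.717, 0.0, 0.0]
force: [0.6, 0.2, 0.6]
finger_gap: 0.0
```

>>> carry_out([
  {"linear":[0,-0.4,0],"roll":3},
  {"linear":[-0.1,-0.3,0],"roll":2},
  {"linear":[0,0,0],"roll":0},
])

```text
clock: 21.05
position: [0.4118, 0.2763, 0.1073]
ee_rot: [0.665, 0.747, -0.0, 0.0]
force: [-0.1, -0.2, -0.0]
finger_gap: 0.0001
```

Run:
```python
from h import *
feel(0)
plan(0,[.5,.6,.7,.8,.9,1.,1.1],.018)
```

```text
tool angle rel closed 0.29213338751901885 r 0.08073197525536634
F [-0.07 -0.2  -0.04] tangential 0.20614021488050255 radial 0.04334802627250847
clock 21.05 pos [0.4118 0.2763 0.1073] yaw 96.6 F [-0.07 -0.2  -0.04]
phi 0.5 lin [-0.11  0.13] roll -2.4
phi 0.6 lin [-0.08 -0.82] roll 5.7
phi 0.7 lin [ 0.   -0.82] roll 5.7
phi 0.8 lin [ 0.08 -0.82] roll 5.7
phi 0.9 lin [ 0.16 -0.8 ] roll 5.7
phi 1.0 lin [ 0.24 -0.78] roll 5.7
phi 1.1 lin [ 0.32 -0.75] roll 5.7
```

>>> carry_out([
  {"linear":[0,-0.4,0],"roll":3},
  {"linear":[0,-0.3,0],"roll":2},
  {"linear":[0,0,0],"roll":0},
])

```text
clock: 21.35
position: [0.4118, 0.2694, 0.1072]
ee_rot: [0.632, 0.775, -0.0, -0.0]
force: [0.8, 0.3, -0.7]
finger_gap: -0.0001
```

>>> carry_out([
  {"linear":[0,-0.4,0],"roll":3},
  {"linear":[0,-0.3,0],"roll":2},
  {"linear":[0,0,0],"roll":0},
])

```text
clock: 21.65
position: [0.4119, 0.2625, 0.1072]
ee_rot: [0.598, 0.802, -0.0, -0.0]
force: [0.1, 0.2, -0.2]
finger_gap: -0.0004
```

>>> carry_out([
  {"linear":[0,-0.4,0],"roll":3},
  {"linear":[0.1,-0.3,0],"roll":2},
  {"linear":[0,0,0],"roll":0},
])

```text
clock: 21.95
position: [0.4129, 0.2556, 0.1072]
ee_rot: [0.562, 0.827, -0.0, -0.0]
force: [-0.8, -0.3, 0.1]
finger_gap: -0.0002
```

>>> carry_out([
  {"linear":[0,-0.4,0],"roll":3},
  {"linear":[0.1,-0.3,0],"roll":2},
  {"linear":[0,0,0],"roll":0},
])

```text
clock: 22.25
position: [0.4139, 0.2487, 0.1073]
ee_rot: [0.526, 0.851, -0.0, -0.0]
force: [-0.2, 0.6, 0.1]
finger_gap: -0.0001
```

Run:
```python
from h import *
feel(0)
plan(0,[.8,.9,1.,1.1],.018)
```

```text
tool angle rel closed 0.639356926994985 r 0.07967091438547289
F [-0.16  0.59  0.05] tangential -0.6106775726929351 radial 0.031128728281579435
clock 22.25 pos [0.4139 0.2487 0.1073] yaw 116.5 F [-0.16  0.59  0.05]
phi 0.8 lin [-0.32  0.44] roll -5.2
phi 0.9 lin [ 0.16 -0.8 ] roll 5.7
phi 1.0 lin [ 0.24 -0.78] roll 5.7
phi 1.1 lin [ 0.32 -0.75] roll 5.7
```

>>> carry_out([
  {"linear":[0.2,-0.4,0],"roll":2},
  {"linear":[0.1,-0.4,0],"roll":2},
  {"linear":[0.2,-0.4,0],"roll":2},
  {"linear":[0,0,0],"roll":0},
])

```text
clock: 22.65
position: [0.419, 0.2366, 0.1072]
ee_rot: [0.481, 0.877, -0.0, -0.0]
force: [-0.7, 1.1, -0.2]
finger_gap: 0.0002
```

>>> carry_out([
  {"linear":[0.1,-0.2,0],"roll":1},
  {"linear":[0.1,-0.1,0],"roll":1},
  {"linear":[0,0,0],"roll":0},
])

```text
clock: 22.95
position: [0.4209, 0.2338, 0.1073]
ee_rot: [0.464, 0.886, 0.0, -0.0]
force: [-0.2, 0.1, 1.4]
finger_gap: 0.0001
```

>>> carry_out([
  {"linear":[0.1,-0.2,0],"roll":1},
  {"linear":[0,0,0],"roll":0},
])

```text
clock: 23.15
position: [0.422, 0.2315, 0.1073]
ee_rot: [0.456, 0.89, -0.0, 0.0]
force: [0.0, 0.3, -0.7]
finger_gap: 0.0002
```

>>> carry_out([
  {"linear":[0.1,-0.2,0],"roll":1},
  {"linear":[0,0,0],"roll":0},
])

```text
clock: 23.35
position: [0.4226, 0.2303, 0.1074]
ee_rot: [0.448, 0.894, 0.0, -0.0]
force: [-1.9, 2.8, -0.1]
finger_gap: 0.0001
```

>>> carry_out([
  {"linear":[0.1,-0.1,0],"roll":1},
  {"linear":[0,0,0],"roll":0},
])

```text
clock: 23.55
position: [0.4225, 0.2301, 0.1073]
ee_rot: [0.44, 0.898, 0.0, -0.001]
force: [-7.3, 5.8, 1.3]
finger_gap: 0.0001
```

>>> carry_out([
  {"linear":[0.1,-0.1,0],"roll":0},
  {"linear":[0,0,0],"roll":0},
])

```text
clock: 23.75
position: [0.4226, 0.23, 0.1073]
ee_rot: [0.44, 0.898, 0.001, -0.002]
force: [-11.1, 9.2, 2.1]
finger_gap: 0.0001
```

>>> carry_out([
  {"linear":[-0.4,0.6,0],"roll":0},
  {"linear":[-0.8,1.2,0],"roll":0},
  {"linear":[0,0.5,3],"roll":0},
  {"linear":[0,0,4],"roll":0},
  {"linear":[-2,3,4],"roll":-4},
  {"linear":[0,4,4],"roll":-4},
  {"linear":[0,0,0],"roll":0},
])

```text
clock: 24.45
position: [0.3946, 0.32, 0.2548]
ee_rot: [0.502, 0.865, 0.005, 0.001]
force: [0.8, -0.2, 0.3]
finger_gap: 0.0001
```

Run:
```python
from h import *
from cell import *
s=read_state(); print(s['clock'],s['position'],s['force'])
for n in('top','scene'):
    h=grab_frame(n); X,ok=pts(h); cv2.imwrite(f'pics/{n}9.png',h['image'][:,:,::-1])
    for i in range(3):
        w=ok&(X[...,2]>.115)&(X[...,2]<.145)&(abs(np.hypot(X[...,0]-P[i,0],X[...,1]-P[i,1])-.08)<.02)
        if w.any():
            m=X[w].mean(0); d=m[:2]-P[i]; print(n,i+1,w.sum(),m.round(4),'phi',((np.arctan2(d[1],d[0])-[2.71,2.5,2.72][i])%(2*np.pi)).round(3))
```

```text
24.45 [0.3945918  0.32000357 0.25476553] [ 0.79013042 -0.20448243  0.34287886]
top 1 51 [0.4868 0.2132 0.1313] phi 1.908
top 2 37 [0.4696 0.0144 0.1347] phi 0.669
top 3 30 [ 0.4879 -0.2617  0.133 ] phi 6.275
scene 1 199 [0.521  0.2346 0.1294] phi 2.759
scene 2 173 [ 0.5106 -0.0139  0.1272] phi 2.484
scene 3 42 [ 0.4838 -0.2591  0.1283] phi 6.268
```

View pics/top9.png

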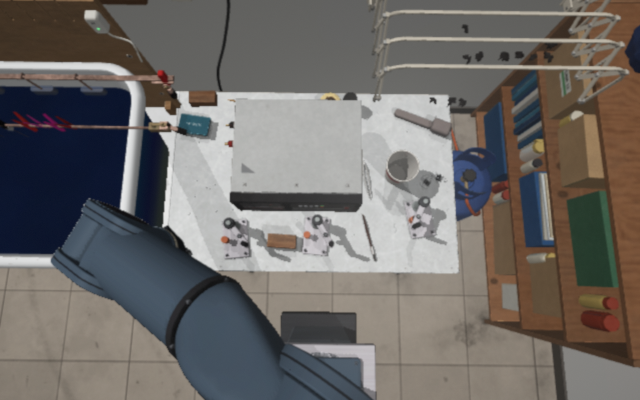

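View pics/scene9.png

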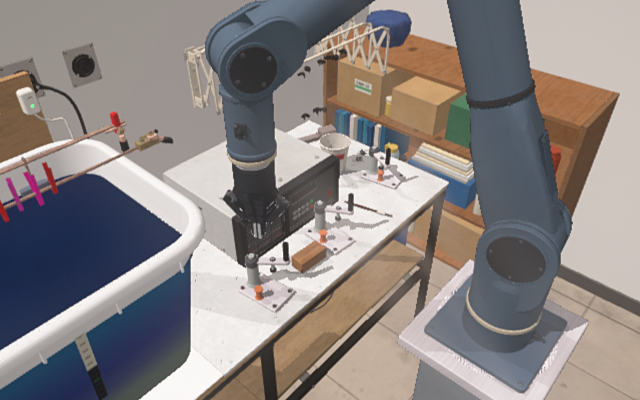

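Run:
```python
from h import *
from cell import *
for n in('top','scene'):
    h=grab_frame(n); X,ok=pts(h)
    for i in range(2):
        w=ok&(X[...,2]>.115)&(X[...,2]<.145)&(abs(np.hypot(X[...,0]-P[i,0],X[...,1]-P[i,1])-.08)<.015)&(X[...,0]<.47)
        w&=X[...,1]<P[i,1]
        if w.any():
            m=X[w].mean(0); d=m[:2]-P[i]; print(n,i+1,w.sum(),m.round(4),'phi',((np.arctan2(d[1],d[0])-[2.71,2.5][i])%(2*np.pi)).round(3))
print(read_state()['joint_velocities'].round(3) if hasattr(read_state()['joint_velocities'],'round') else '')
sign_off()
```

```text
top 1 26 [0.4317 0.2117 0.1365] phi 1.162
top 2 25 [ 0.4351 -0.026   0.1351] phi 1.192
scene 1 62 [0.4262 0.2163 0.1293] phi 1.075
scene 2 51 [ 0.43   -0.0223  0.1291] phi 1.12
[ 0.011  0.008  0.001  0.008 -0.002 -0.    -0.003]
the job is handed in; nothing more can be done
```

Arm 3 (right-hand stand) is the one that binds. I pushed it back closed, and arms 1 and 2 stand fully open. The job is handed in at about 25 s of the 64 s allowed.

- **Arm 3:** resistance climbed from near zero to about 8 N as it opened part-way. I stopped there and pushed it back until I felt the closed stop. The last pictures put it at about 0 rad.
- **Arms 1 and 2:** I felt only the normal drag (within about 1 N sensor noise) until each reached its open stop. The last pictures put arm 1 at 1.08–1.16 rad and arm 2 at 1.12–1.19 rad. The scene camera gives the lower figures, and its reading of arm 1 is close to the 1.05 rad limit. The stop I felt says about 1.2 rad.
- **Forces:** the highest readings at the wrist were about 15 N, at arm 3's closed stop and arm 1's open stop. That is right at the guideline and below the 20 N limit.
- **What did not match:**
  - Arm 3's resistance rose by only about 0.8 N per mm of tool travel, not 2 N per mm. I put that down to give in the gripper and robot.
  - Arm 3 also sprang back about 15 mm when I let go, which I could not explain.
  - It started about 0.1 rad open rather than fully closed.
- **At hand-in:** the tool was clear of everything and the bystanders looked unmoved in the pictures; I did not measure them.

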